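Close a vial heating block: cover plate over its dowels, bayonet nut on

ROBOT

A 6-joint arm with a two-finger parallel gripper is mounted at the origin on a cart in front of the work surface, level with it; the furniture and walls round the work are solid. World frame = base frame: x ahead of the robot, y to its left, z up, the work surface at z = 0. Lengths are in mm, angles in rad, forces in N, time in s.
With the tool pointing down it reaches from about 375 to 925 mm from the base axis. Payload 5.7 kg.
Tool frame: the origin (TCP) lies between the finger pads; the fingertips stand 11 mm ahead of it and the grasp point (between the pads) lies 8 mm behind it (manip.tip_extent is the distance from the TCP to the fingertips, in mm); z points along the fingers, y is the line along which they close (so a half turn about z gives the same grasp; the last joint's range is limited). The gripper opens to 88 mm and grips with 3 to 60 N. Pads are 20 mm wide; open, the fingers measure 115 mm over their backs; the gripper's body (75 mm by 178 mm) begins 61 mm behind the grasp point.
Start: joints at [-1.221, 0.359, 1.51, -0, 1.272, -0.115], TCP at [268.927, -536.322, 233.623] pointing down, gripper open.
Joint ranges: [-2.97, 2.97], [-1.01, 2.36], [0.21, 2.38], [-0.96, 4.11], [0.2, 2.71], [-2.98, 2.98]. Speed limits (rad/s): [2.39, 2.39, 3.14, 3.14, 3.14, 3.14].

INTERFACE

Orientations are given as a unit quaternion [x, y, z, w].
In Python, from station import monitor, capture, camera_info, order, manip gives the robot as it stands.
- The arm moves only by the shell command python3 -m creep 'ROWS' [FORCE]. ROWS is JSON, a list of rows, each a list of 3 entries, a list of its own where there are three numbers: the turn, a rotation vector about the tool's x, y, z in degrees, then the shift along the tool's x, y, z in m, then the opening, from -1 (shut) to 1 (fully open). In form: [[[ax, ay, az], [tx, ty, tz], gripper], ...]. A call has exactly 5 rows; each row shifts and turns the commanded pose from where the row before left it, along the tool's axes as they then stand; what a row does not reach is not made up. A row lasts 1/8 s, in which the tool goes at most 62.5 mm and 10.7 degrees, less where a joint would pass 70% of its speed; a pose out of reach is approached as far as the arm can. A call is refused whole if a number of a shift passes 0.0625 or a number of a turn 10.7, either way. A call with a gripper value outside its range is refused whole. The fingers move at their own pace and stop on an object; FORCE is the grip in N (left out, the last holds). Time passes only in rows, so rows that do not move let the fingers close, or fill a call up. It gives the time, the measured TCP pose, the force, the opening and the grip force at its end, in the units of the state.
- monitor.read_state(): the state, without advancing time (a new reading comes with each control period).
- capture(name): name is "scene" or "top" or "wrist"; returns the picture (400x640x3 uint8, red, green, blue); there is no depth.
- camera_info(name): a dict with "mtx" (3x3 intrinsics, pixels), "cam_to_world" (4x4, takes a point from camera to world coordinates); the wrist camera has in their place "mount" (4x4, takes a point from camera to tool coordinates, whose origin is the TCP and whose axes are the flange's). Camera axes: x right, y down, z forward; pixel columns grow to the right and rows downward; lengths in mm; the calibration is good to about 2 mm. A picture is of the moment at which its call begins: read the wrist's pose just before it. camera_info takes no time and is no camera call.
- order.job_done(): hands the job in; it is judged then, once.
The state is a dict: "time_s": time; "q": joint angles; "qd": joint speeds; "joint_torque": joint torques, N m; "tool_pos": TCP position; "orientation": TCP orientation; "wrist_force": force on the tool from outside, world axes, zero at the start; "moment": the same for the moment, N m; "gripper_width": finger opening in mm; "gripper_force": force on a finger pad.
Only numpy, scipy, OpenCV 4.12 (cv2) and the standard library are available. Lean on these libraries where they do the work, as an engineer would, in place of code of your own. Each camera call takes 0.05 s, during which the arm holds its last target. There are 200 camera calls.

TASK

Close the vial heating block. Lower the aluminium cover plate over the block's two locating pins, big hole on the big pin, until it lies flush on the block; then set the round steel hand nut on the centre post so that its slots drop over the cross pin, and turn it clockwise until it stops, so that the plate is locked down. Do not drop the plate, and leave the other things on the bench standing where they are.

Things in the scene. Friction and masses are not known exactly. Their poses are not given: they have to be found in the camera images.
- block: Heated aluminium vial block, fixed, on a grey plinth 176 x 84 x 12 mm. Origin: centre of the plinth's underside, on the bench; x along its length, z up. The block proper is 158 (x) x 68 (y) mm; its flat top, the plate's seat, is at z = 60 mm, with four capped vials sunk in wells just below it. On its centreline stand two locating pins (x = +60 and -60 mm) and the centre post (x = 0).
- post_top (a point): Centre of the top of the block's centre post: 15 mm in diameter, 44 mm above the block's top, its last 6 mm tapered; this point is 104 mm above the block's origin.
- cross_pin (a point): Centre of the level cross pin through the post: 5 mm thick, 26 mm long, along the block's x axis; this point is 24.5 mm above the block's top. The pin's underside is 10 mm above the top of a seated plate.
- big_pin_tip (a point): Tip of the big locating pin: 12 mm in diameter, 20 mm above the block's top (straight for 14 mm, then tapered by 2.5 mm on the radius), at block x = +60 mm.
- small_pin_tip (a point): Tip of the small locating pin: 8 mm in diameter, 20 mm above the block's top (straight for 14 mm, then tapered by 2.5 mm on the radius), at block x = -60 mm.
- plate: Loose aluminium cover plate, 150 (x) x 60 (y) x 12 (z) mm, about 0.3 kg, flat on the bench, on the left or the right. Origin: centre of its underside; x along its length, z up. A 31.6 mm hole in the middle passes the post and cross pin freely; four 7 mm needle ports. It fits one way only: its x axis must point as the block's does. Seated flush, its origin is 60 mm above the block's origin.
- big_hole (a point): Centre, on the plate's underside, of its big through hole: 13.6 mm in diameter, at plate x = +60 mm; for the big pin.
- small_hole (a point): Centre, on the plate's underside, of its small through hole: 9.6 mm in diameter, at plate x = -60 mm; for the small pin.
- nut: Loose round knurled steel nut, 44 mm in diameter, 24 mm high, 0.1 kg, on the bench on the other side from the plate. Origin: centre of underside, z up. Bore 18 mm, with two through slots 9 mm wide along its +x and -x, each marked by a dark line on the rim. Its x axis must lie along the cross pin (either way, within 0.2 rad) to go down; else it stands on the pin, 15 mm too high.
- nut_top (a point): Centre of the nut's top face, 24 mm above its origin. Down on the seated plate, the nut's origin is 72 mm above the block's origin; turned clockwise as seen from above, inner ramps run under the cross pin and wedge it lightly from about 0.9 rad, up to a stop at about 1.3 rad. Counter-clockwise it is blocked at once.
- vial_a: Bystander: upright glass vial with a cap, 22 mm in diameter, 56 mm high, close beside one long side of the plate (the plate's +y side, its axis about 50 mm from the plate's centreline and 5 to 45 mm off its middle). Origin at the centre of its foot. In the way of a grasp there.
- marker_a: Bystander: felt marker 132 x 14 x 16 mm, lying along the plate's other long side (-y), about 72 mm from its centreline. Origin at its middle on the bench, its length along its own y.
- vial_b: Bystander: upright capped glass vial, 22 mm in diameter, 56 mm high, close to the nut, its axis about 45 mm from the nut's. Origin at the centre of its foot.
- oring_dish: Bystander: shallow clear dish of O-rings, 60 mm in diameter, 12 mm high, close to the nut on the side away from the vial. Origin at the centre of its underside.
- beaker_a: Bystander: small glass beaker, 46 mm in diameter, 54 mm high, standing beside the block. Origin at the centre of its foot.
- tape_a: Bystander: roll of white tape lying flat, 68 mm in diameter, 18 mm high, behind the block. Origin at the centre of its underside.

How it is judged:
By the outcome, as a careful person would: the job done as asked, in the order asked, and still so for the second after the job is handed in, with the robot touching nothing.
It also fails if it takes over 59 s, if anything falls off the work surface, if the arm or the gripper's body presses on something with over 40 N, if the wrist force passes 120 N, or if a joint passes its speed limit or range.

## Working session

There is one attempt and no reset: what is moved stays moved. The work goes in short steps, Python scripts to look and compute and a shell command to move; the robot and the scene stay as the last step left them, time stands still between calls to the robot, and variables do not carry over. Pictures are saved under pics/ and viewed, at most 10 in all, crops included, and the job is handed in when it is done.

```bash
ls; mkdir -p pics; python3 - <<'E'
from station import monitor,capture,camera_info,manip
import cv2,numpy as np
np.set_printoptions(precision=4,suppress=True)
for n in("top","scene"):
    cv2.imwrite(f"pics/{n}0.png",capture(n)[:,:,::-1]); c=camera_info(n); print(n,c)
print(camera_info("wrist"))
print(monitor.read_state())
print([a for a in dir(manip) if a[0]!='_'])
E
```

```text
pics
top {'mtx': array([[402.3774,   0.    , 317.5011],
       [  0.    , 402.3774, 191.1028],
       [  0.    ,   0.    ,   1.    ]]), 'cam_to_world': array([[   0.0205,   -0.9933,    0.1136,  387.7837],
       [  -0.9995,   -0.0179,    0.0241,   -9.3396],
       [  -0.0219,   -0.114 ,   -0.9932, 1348.0086],
       [   0.    ,    0.    ,    0.    ,    1.    ]])}
scene {'mtx': array([[484.8623,   0.    , 312.339 ],
       [  0.    , 484.8623, 197.767 ],
       [  0.    ,   0.    ,   1.    ]]), 'cam_to_world': array([[  -0.4915,   -0.487 ,    0.722 , -372.5723],
       [  -0.8708,    0.2597,   -0.4175,  551.3983],
       [   0.0158,   -0.8339,   -0.5517,  807.5907],
       [   0.    ,    0.    ,    0.    ,    1.    ]])}
{'mtx': array([[346.1284,   0.    , 323.4293],
       [  0.    , 346.1284, 196.0908],
       [  0.    ,   0.    ,   1.    ]]), 'mount': array([[  -0.0006,   -0.9624,   -0.2717,   74.1731],
       [   1.    ,   -0.0006,    0.    ,   -0.5336],
       [  -0.0002,   -0.2717,    0.9624, -151.0865],
       [   0.    ,    0.    ,    0.    ,    1.    ]])}
{'time_s': 0.1, 'q': array([-1.2211,  0.3594,  1.5113, -0.    ,  1.2725, -0.1151]), 'qd': array([-0.0006, -0.0014, -0.0018,  0.0004,  0.    ,  0.0017]), 'joint_torque': array([ -0.0015, -51.6361, -27.1409,   0.0676,   0.0276,  -0.    ]), 'tool_pos': array([ 268.7396, -535.7763,  232.9212]), 'orientation': array([ 0.9731,  0.2303, -0.0001, -0.0008]), 'wrist_force': array([0.0094, 0.1803, 0.3567]), 'moment': array([-0.0501, -0.0056, -0.0058]), 'gripper_force': 0.0, 'gripper_width': 87.82498064456244}
['Unreachable', 'tip_extent']
```

View pics/top0.png

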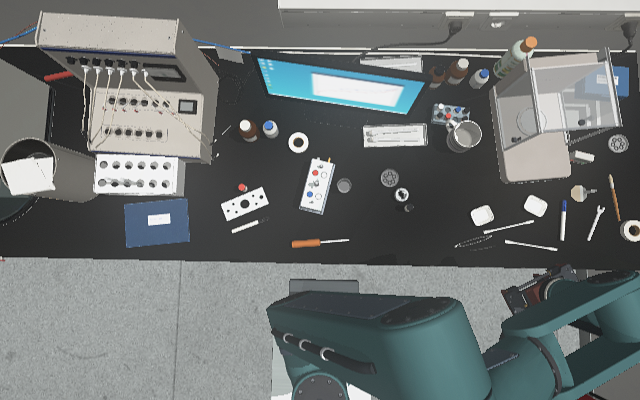

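View pics/scene0.png

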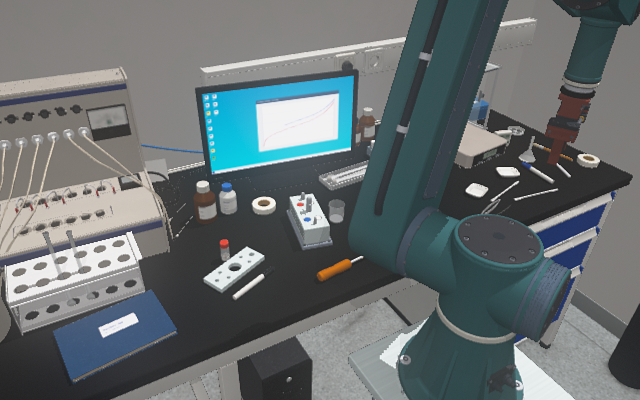

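The top view shows the plate at (245,204), the red-capped vial at (242,187) and the marker at (250,226). The block is at (317,185), the beaker at (344,186), the dish at (390,178), the nut near (402,195) and the second vial near (408,208). I'll zoom in.

```bash
cat > h.py <<'E'
from station import monitor,capture,camera_info
import cv2,numpy as np
from scipy.spatial.transform import Rotation as R
np.set_printoptions(precision=3,suppress=True)
def tool():
    s=monitor.read_state(); T=np.eye(4); T[:3,:3]=R.from_quat(s['orientation']).as_matrix(); T[:3,3]=s['tool_pos']; return T
def grab(n):
    c=camera_info(n); T=tool()@c['mount'] if n=='wrist' else c['cam_to_world']
    return capture(n),c['mtx'],T
def cast(uv,z,K,T):
    uv=np.atleast_2d(uv).astype(float); d=np.c_[uv,np.ones(len(uv))]@np.linalg.inv(K).T@T[:3,:3].T
    o=T[:3,3]; return o+d*((z-o[2])/d[:,2])[:,None]
def proj(P,K,T):
    p=(np.atleast_2d(P)-T[:3,3])@T[:3,:3]@K.T; return p[:,:2]/p[:,2:]
def goto(P,yaw):
    "tool-frame shift (m) and z turn (deg) to bring TCP to P, tool down with tool y axis at world angle yaw (deg, mod 180)"
    T=tool(); d=T[:3,:3].T@(np.array(P)-T[:3,3])/1000
    for k in(0,180):
        a=np.radians(yaw+k); y=np.array([np.cos(a),np.sin(a),0]); z=np.array([0,0,-1.]); x=np.cross(y,z)
        print('shift',d,'turn',np.degrees(R.from_matrix(T[:3,:3].T@np.c_[x,y,z]).as_rotvec()))
    q=monitor.read_state()['q']; print('q',q,'pos',T[:3,3],'yaw y',np.degrees(np.arctan2(T[1,1],T[0,1])))
E
python3 - <<'E'
from h import *
im,K,T=grab('top')
cv2.imwrite('pics/topz.png',cv2.resize(im[125:255,215:430,::-1],None,fx=3.7,fy=3.7,interpolation=cv2.INTER_CUBIC))
for n,uv,z in(('plate',(245,204),12),('block',(317,185),60),('nut?',(402,195),24),('dish',(390,178),6),('vb',(408,208),56),('beaker',(344,186),30)): print(n,cast(uv,z,K,T))
E
```

```text
plate [[492.782 264.655  12.   ]]
block [[554.853  23.948  60.   ]]
nut? [[ 531.257 -255.824   24.   ]]
dish [[ 589.873 -219.264    6.   ]]
vb [[ 486.282 -268.849   56.   ]]
beaker [[556.991 -64.398  30.   ]]
```

View pics/topz.png

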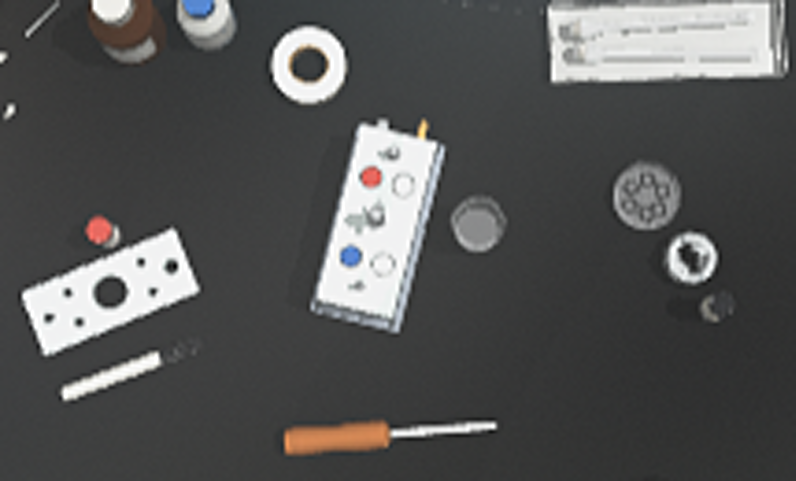

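The crop shows the plate's big hole at its right end (zoom 171,267) and the vial beside its upper edge. The block's big pin is at the top end (390,152) and the small pin at the bottom (357,285). The nut is at (690,258), between the dish and vial_b (715,307). Next I'll move the wrist over the nut for a look, then on to the block and plate.

```bash
python3 - <<'E'
from h import *
goto([480,-240,260],-63)
goto([510,130,260],22.5)
E
```

```text
shift [ 0.321 -0.17  -0.027] turn [-0.082 -0.009 -0.368]
shift [ 0.321 -0.17  -0.027] turn [ -0.014   0.129 179.632]
q [-1.221  0.359  1.511 -0.     1.272 -0.115] pos [ 268.771 -535.851  232.997] yaw y -63.367563301860756
shift [ 0.514 -0.487 -0.026] turn [ -0.06   -0.069 -85.868]
shift [ 0.514 -0.487 -0.026] turn [-0.07   0.061 94.132]
q [-1.221  0.359  1.511 -0.     1.272 -0.115] pos [ 268.771 -535.851  232.997] yaw y -63.367563301860756
```

```bash
python3 -m creep '[[[0,0,0],[0.053,-0.028,-0.005],1],[[0,0,0],[0.053,-0.028,-0.005],1],[[0,0,0],[0.053,-0.028,-0.005],1],[[0,0,0],[0.053,-0.028,-0.005],1],[[0,0,0],[0.053,-0.028,-0.005],1]]' 30 && python3 -m creep '[[[0,0,0],[0.053,-0.028,0],1],[[0,0,0],[0,0,0],1],[[0,0,0],[0,0,0],1],[[0,0,0],[0,0,0],1],[[0,0,0],[0,0,0],1]]'; python3 - <<'E'
from h import *
im,K,T=grab('wrist'); cv2.imwrite('pics/w1.png',im[:,:,::-1]); np.savez('w1.npz',im=im,K=K,T=T)
goto([510,130,260],22.5)
E
```

```text
time_s: 0.78
tool_pos: [443.8, -290.7, 258.7]
orientation: [0.973, 0.23, -0.0, -0.0]
wrist_force: [0.3, -0.4, -0.9]
gripper_width: 87.8
gripper_force: 0.0
time_s: 1.4
tool_pos: [477.2, -244.8, 258.5]
orientation: [0.973, 0.229, -0.0, -0.0]
wrist_force: [0.5, -0.1, 0.4]
gripper_width: 88.0
gripper_force: 0.0
shift [ 0.197 -0.321 -0.001] turn [ -0.012   0.002 -85.98 ]
shift [ 0.197 -0.321 -0.001] turn [ 0.002  0.012 94.02 ]
q [-0.602  0.245  1.614 -0.     1.284  0.505] pos [ 477.287 -244.676  258.59 ] yaw y -63.480057300409385
```

View pics/w1.png

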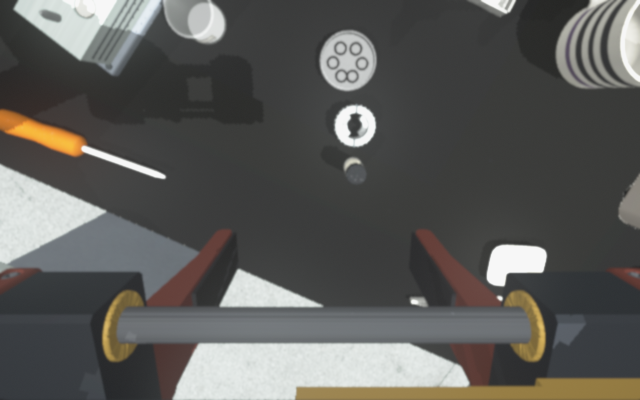

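The wrist view shows the nut at (355,126) with its slots along the image vertical, the dish at (348,60) and vial_b at (355,168). Now to the block view pose.

```bash
python3 -m creep '[[[0,0,0],[0.046,-0.0315,0],1],[[0,0,0],[0.046,-0.0315,0],1],[[0,0,0],[0.046,-0.0315,0],1],[[0,0,0],[0.046,-0.0315,0],1],[[0,0,-10.6],[0,0,0],1]]' && python3 -m creep '[[[0,0,-10.6],[0,0,0],1],[[0,0,-10.6],[0,0,0],1],[[0,0,-10.6],[0,0,0],1],[[0,0,-10.6],[0,0,0],1],[[0,0,-10.6],[0,0,0],1]]' && python3 -m creep '[[[0,0,-10.6],[0,0,0],1],[[0,0,-10.6],[0,0,0],1],[[0,0,-1.2],[0,0,0],1],[[0,0,0],[0,0,0],1],[[0,0,0],[0,0,0],1]]'; python3 - <<'E'
from h import *
im,K,T=grab('wrist'); cv2.imwrite('pics/w2.png',im[:,:,::-1]); np.savez('w2.npz',im=im,K=K,T=T)
goto([524,191,260],22.5)
E
```

```text
time_s: 2.08
tool_pos: [587.4, -45.8, 258.6]
orientation: [0.947, 0.322, 0.001, -0.0]
wrist_force: [-0.3, -0.3, -0.1]
gripper_width: 87.9
gripper_force: 0.0
time_s: 2.7
tool_pos: [585.8, -49.3, 258.6]
orientation: [0.704, 0.71, -0.0, -0.0]
wrist_force: [0.6, 0.4, 0.4]
gripper_width: 87.9
gripper_force: 0.0
time_s: 3.32
tool_pos: [585.9, -48.7, 258.7]
orientation: [0.556, 0.831, 0.0, -0.0]
wrist_force: [-0.5, -0.5, 0.1]
gripper_width: 87.7
gripper_force: 0.0
shift [ 0.245  0.035 -0.001] turn [-0.002 -0.007  0.028]
shift [ 0.245  0.035 -0.001] turn [   0.011   -0.002 -179.972]
q [-0.2    0.32   1.505  0.     1.317 -0.594] pos [585.876 -48.623 258.645] yaw y 22.528358783077266
```

View pics/w2.png

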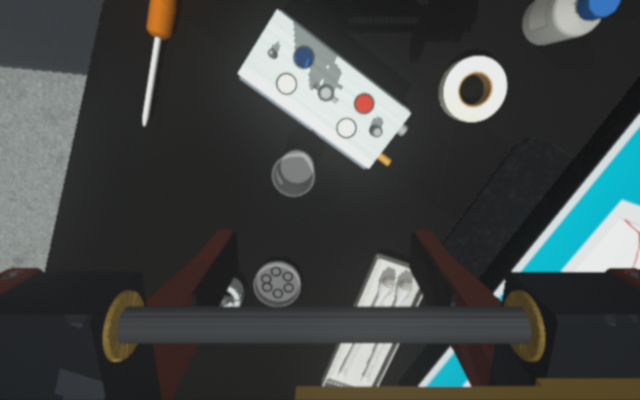

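The block is in view: red vial cap (364,103), post top (326,92), small pin (275,50), big pin (377,126). I'll move on to the plate view and enlarge the block crop for precise points.

```bash
python3 -m creep '[[[0,0,0],[0.061,0.0088,0],1],[[0,0,0],[0.061,0.0088,0],1],[[0,0,0],[0.061,0.0088,0],1],[[0,0,0],[0.061,0.0088,0],1],[[0,0,0],[0,0,0],1]]' && python3 -m creep '[[[0,0,0],[0,0,0],1],[[0,0,0],[0,0,0],1],[[0,0,0],[0,0,0],1],[[0,0,0],[0,0,0],1],[[0,0,0],[0,0,0],1]]'; python3 - <<'E'
from h import *
im,K,T=grab('wrist'); np.savez('w3.npz',im=im,K=K,T=T)
b=np.load('w2.npz')['im']
A=cv2.resize(b[0:180,225:425],None,fx=2,fy=2,interpolation=cv2.INTER_CUBIC)
B=cv2.resize(b[35:145,260:400],None,fx=5,fy=5,interpolation=cv2.INTER_CUBIC)
cv2.imwrite('pics/b2.png',B[:,:,::-1]); cv2.imwrite('pics/w3.png',im[:,:,::-1])
E
```

```text
time_s: 4.0
tool_pos: [523.0, 194.1, 258.8]
orientation: [0.553, 0.833, 0.0, -0.0]
wrist_force: [-0.5, -0.2, 0.0]
gripper_width: 87.9
gripper_force: 0.0
time_s: 4.62
tool_pos: [524.6, 189.8, 258.7]
orientation: [0.555, 0.832, 0.0, -0.0]
wrist_force: [-0.2, -0.1, 0.3]
gripper_width: 87.6
gripper_force: 0.0
```

View pics/b2.png

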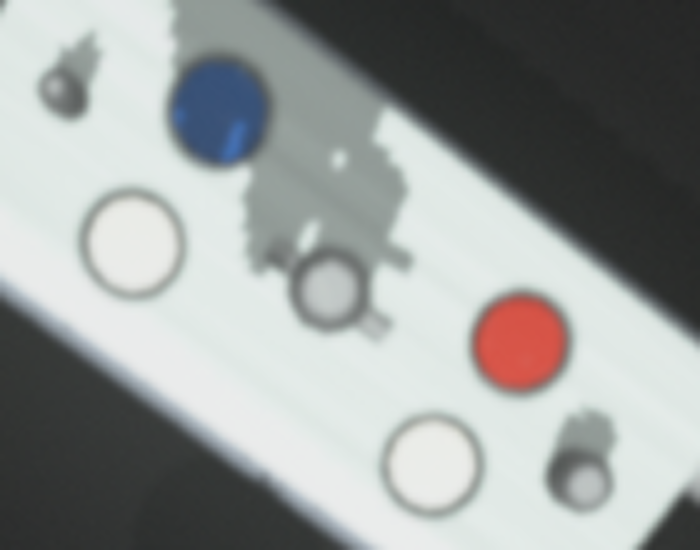

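View pics/w3.png

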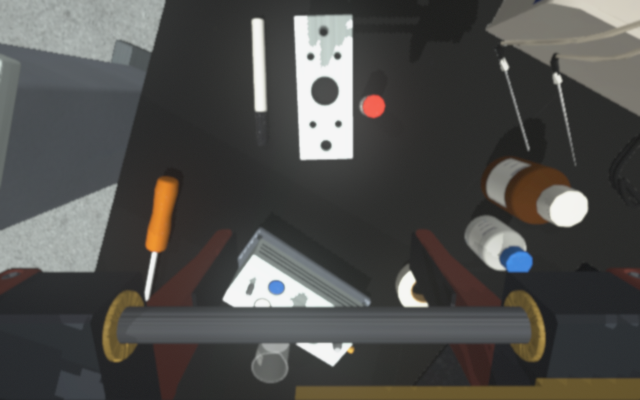

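Enlarged block crop: post top (329,289), big pin tip (586,484), small pin tip (56,89), and cap centres blue (219,110), red (521,342), white (132,243) and (433,465). The plate view shows the middle hole at (325,91), big hole near (326,145), small hole near (323,31), and vial_a's red cap at (373,106).

```bash
python3 - <<'E'
from h import *
d=np.load('w2.npz'); K,T=d['K'],d['T']
f=lambda x,y:((x+.5)/5-.5+260,(y+.5)/5-.5+35)
pt=lambda p,z: cast(f(*p),z,K,T)[0]
post=pt((329,289),104); big=pt((586,484),80); sm=pt((56,89),80)
print('cam',T[:3,3],'post',post,'big',big,'small',sm,'dist',np.linalg.norm(big-sm),'mid',(big+sm)/2)
ang=lambda v:np.degrees(np.arctan2(v[1],v[0])); print('ang',ang(big-sm))
c=[pt(p,58) for p in((219,110),(521,342),(132,243),(433,465))]; print('caps mid',np.mean(c,0),ang(c[1]-c[0]),ang(c[3]-c[2]),np.linalg.norm(c[1]-c[0]))
d=np.load('w3.npz'); im,K,T=d['im'],d['K'],d['T']
g=im.min(2); roi=np.zeros_like(g); roi[5:170,285:362]=g[5:170,285:362]
m=(roi>95).astype(np.uint8)
cs,_=cv2.findContours(m,cv2.RETR_CCOMP,cv2.CHAIN_APPROX_NONE)
o=max(cs,key=cv2.contourArea); P=cast(o.reshape(-1,2),12,K,T)
r=cv2.minAreaRect(P[:,:2].astype(np.float32)); print('plate rect',r)
bx=cast(cv2.boxPoints(cv2.minAreaRect(o)),12,K,T); print(bx.mean(0))
for q in cs:
    a=cv2.contourArea(q)
    if q is not o and a>8:
        (u,v),rad=cv2.minEnclosingCircle(q); M=cv2.moments(q); print('hole px',u,v,rad,cast((M['m10']/M['m00'],M['m01']/M['m00']),12,K,T)[0])
h=cv2.cvtColor(im,cv2.COLOR_RGB2HSV); red=((h[:,:,0]<8)|(h[:,:,0]>172))&(h[:,:,1]>120)&(h[:,:,2]>120); red[170:]=0
v,u=np.where(red); print('vial cap',cast((u.mean(),v.mean()),56,K,T))
E
```

```text
cam [557.601  20.181 409.766] post [556.713  25.524 104.   ] big [614.766  11.965  80.   ] small [498.887  38.826  80.   ] dist 118.9505973885316 mid [556.827  25.395  80.   ]
ang -13.050818929800073
caps mid [556.719  25.673  58.   ] -13.480554146015287 -13.156695105482672 72.3956308353292
plate rect ((493.3273010253906, 266.4736633300781), (63.24357223510742, 152.79335021972656), 23.87199592590332)
[493.664 266.716  12.   ]
hole px 361.0 106.0 6.000100135803223 [536.335 267.017  12.   ]
hole px 325.5 144.92857360839844 4.953968048095703 [517.362 212.456  12.   ]
hole px 312.5 124.25 2.795184850692749 [494.89  228.242  12.   ]
hole px 338.0 123.5 3.0414812564849854 [520.994 240.001  12.   ]
hole px 324.5 90.5 13.946425437927246 [493.205 266.929  12.   ]
hole px 337.0 55.5 3.0414812564849854 [491.983 305.306  12.   ]
hole px 310.0 56.0 3.1623775959014893 [465.69  293.551  12.   ]
hole px 323.0 31.25 4.366162300109863 [469.016 321.527  12.   ]
vial cap [[544.283 271.365  56.   ]]
```

```bash
python3 - <<'E'
from h import *
goto([486.7,281.6,80],23.9)
E
```

```text
shift [0.099 0.    0.179] turn [ 0.001 -0.005 -1.304]
shift [0.099 0.    0.179] turn [ -0.009  -0.002 178.696]
q [ 0.223  0.276  1.569  0.     1.297 -0.171] pos [524.629 189.931 258.683] yaw y 22.59625021687671
```

```bash
python3 -m creep '[[[0,0,-1.3],[0.025,0,0.04],1],[[0,0,0],[0.025,0,0.045],1],[[0,0,0],[0.025,0,0.047],1],[[0,0,0],[0.024,0,0.047],1],[[0,0,0],[0,0,0],1]]' 50 && python3 -m creep '[[[0,0,0],[0,0,0],1],[[0,0,0],[0,0,0],1],[[0,0,0],[0,0,0],1],[[0,0,0],[0,0,0],1],[[0,0,0],[0,0,0],1]]'; python3 - <<'E'
from h import *
im,K,T=grab('wrist'); cv2.imwrite('pics/w4.png',im[:,:,::-1]); np.savez('w4.npz',im=im,K=K,T=T)
goto([486.7,281.6,13],23.9)
E
```

```text
time_s: 5.3
tool_pos: [481.4, 280.8, 76.6]
orientation: [0.544, 0.839, -0.003, -0.002]
wrist_force: [0.6, -0.7, -0.4]
gripper_width: 88.2
gripper_force: 0.0
time_s: 5.92
tool_pos: [485.1, 280.9, 80.1]
orientation: [0.545, 0.838, 0.0, 0.0]
wrist_force: [-1.4, 0.3, -0.1]
gripper_width: 87.8
gripper_force: 0.0
shift [-0.     0.002  0.067] turn [ 0.021 -0.007  0.02 ]
shift [-0.     0.002  0.067] turn [   0.011    0.033 -179.98 ]
q [ 0.402  0.486  1.753  0.     0.902 -0.016] pos [484.983 280.936  79.92 ] yaw y 23.919910142103948
```

View pics/w4.png

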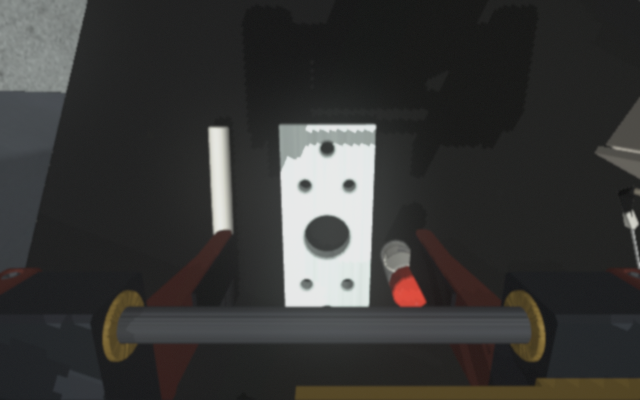

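The fingers straddle the plate evenly (tips at u=234 and 418, plate centre at u≈327), clear of the vial at (400,270) and the marker at (220,180). I'll descend and grip.

```bash
python3 -m creep '[[[0,0,0],[0,0.0018,0.015],1],[[0,0,0],[0,0,0.015],1],[[0,0,0],[0,0,0.015],1],[[0,0,0],[0,0,0.015],1],[[0,0,0],[0,0,0.006],1]]' && python3 -m creep '[[[0,0,0],[0,0,0],1],[[0,0,0],[0,0,0],1],[[0,0,0],[0,0,0],0.7],[[0,0,0],[0,0,0],-1],[[0,0,0],[0,0,0],-1]]' 50 && python3 -m creep '[[[0,0,0],[0,0,0],-1],[[0,0,0],[0,0,0],-1],[[0,0,0],[0,0,0],-1],[[0,0,0],[0,0,0],-1],[[0,0,0],[0,0,0],-1]]'
```

```text
time_s: 6.6
tool_pos: [485.7, 281.4, 12.1]
orientation: [0.545, 0.838, -0.001, -0.001]
wrist_force: [-0.2, 0.1, -0.3]
gripper_width: 88.0
gripper_force: 0.0
time_s: 7.22
tool_pos: [486.6, 281.8, 14.0]
orientation: [0.545, 0.838, 0.0, 0.0]
wrist_force: [-1.0, 0.4, -0.8]
gripper_width: 61.3
gripper_force: 0.0
time_s: 7.85
tool_pos: [486.7, 281.8, 13.9]
orientation: [0.545, 0.838, 0.0, 0.0]
wrist_force: [0.0, 0.5, 5.6]
gripper_width: 59.7
gripper_force: 50.0
```

```bash
python3 -m creep '[[[0,0,0],[0,0,-0.015],-1],[[0,0,0],[0,0,-0.03],-1],[[0,0,0],[0,0,-0.04],-1],[[0,0,0],[0,0,-0.035],-1],[[0,0,0],[0,0,-0.015],-1]]' && python3 -m creep '[[[0,0,-10.6],[0,0,0],-1],[[0,0,-10.6],[0,0,0],-1],[[0,0,-10.6],[0,0,0],-1],[[0,0,-10.6],[0,0,0],-1],[[0,0,-10.6],[0,0,0],-1]]'; python3 - <<'E'
from h import *
a=np.radians(-13.1); c=np.array([556.8,25.5])-16*np.array([np.cos(a),np.sin(a)]); print(c)
goto([*c,150],76.9)
E
```

```text
time_s: 8.48
tool_pos: [486.9, 281.9, 150.7]
orientation: [0.545, 0.838, 0.001, 0.001]
wrist_force: [0.8, -0.2, -4.2]
gripper_width: 59.8
gripper_force: 50.0
time_s: 9.1
tool_pos: [485.3, 281.2, 147.5]
orientation: [0.111, 0.994, -0.001, -0.001]
wrist_force: [-0.6, -0.3, -4.3]
gripper_width: 59.6
gripper_force: 50.0
[541.216  29.126]
shift [-0.11  -0.234 -0.002] turn [-0.094 -0.14   0.378]
shift [-0.11  -0.234 -0.002] turn [   0.22    -0.147 -179.622]
q [ 0.402  0.397  1.691  0.     1.056 -0.947] pos [485.262 281.17  147.54 ] yaw y 77.27831928023133
```

```bash
python3 -m creep '[[[0,0,0],[-0.012,-0.024,0],-1],[[0,0,0],[-0.027,-0.058,0],-1],[[0,0,0],[-0.027,-0.057,0],-1],[[0,0,0],[-0.027,-0.057,0],-1],[[0,0,0],[-0.017,-0.038,0],-1]]' && python3 -m creep '[[[0,0,0],[0,0,0],-1],[[0,0,0],[0,0,0],-1],[[0,0,0],[0,0,0],-1],[[0,0,0],[0,0,0],-1],[[0,0,0],[0,0,0],-1]]'; python3 - <<'E'
from h import *
im,K,T=grab('wrist'); cv2.imwrite('pics/w5.png',im[:,:,::-1]); np.savez('w5.npz',im=im,K=K,T=T)
goto([541.2,29.1,150],76.9)
E
```

```text
time_s: 9.72
tool_pos: [539.5, 28.9, 147.8]
orientation: [0.115, 0.993, -0.0, -0.001]
wrist_force: [0.2, -0.1, -3.3]
gripper_width: 59.3
gripper_force: 50.0
time_s: 10.35
tool_pos: [540.0, 32.2, 148.7]
orientation: [0.113, 0.994, 0.0, -0.0]
wrist_force: [0.3, 1.6, -3.9]
gripper_width: 59.8
gripper_force: 50.0
shift [-0.002 -0.003 -0.001] turn [ 0.008 -0.002  0.088]
shift [-0.002 -0.003 -0.001] turn [   0.003    0.013 -179.912]
q [-0.068  0.369  1.736  0.     1.037 -1.412] pos [540.101  32.067 148.704] yaw y 76.98754856295126
```

View pics/w5.png

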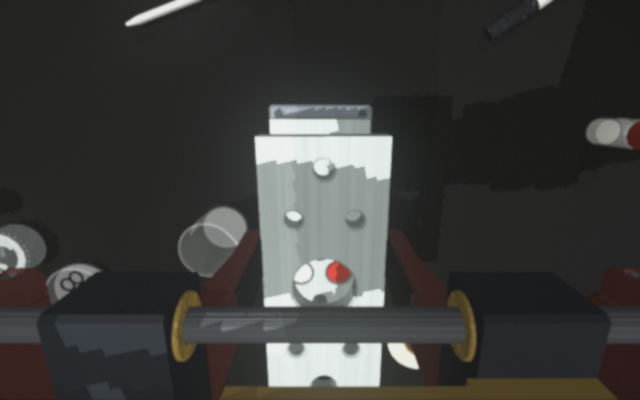

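The plate is held straight above the block: far edge at row 135 (u=255 to 392), small hole (323,167), plinth end behind at row 105 (u=269 to 371). Red and white caps show through the middle hole. I'll check the numbers.

```bash
python3 - <<'E'
from h import *
d=np.load('w5.npz'); im,K,T=d['im'],d['K'],d['T']
g=cv2.cvtColor(im,cv2.COLOR_RGB2GRAY).astype(int)
for v in(100,104,107,112,116,122,127,132,136,142,150,200,240):
    r=g[v,225:425]; dd=np.abs(np.diff(r)); i=np.where(dd>18)[0]+225; print(v,i[:3],i[-3:])
print('col',[(v,g[v,290],g[v,350]) for v in range(98,142,1)])
Ti=np.linalg.inv(T)
for uv,z in(((255,135),146.8),((392,135),146.8),((269,105),12),((371,105),12)):
    p=cast(uv,z,K,T)[0]; print(uv,p,(Ti@np.r_[p,1])[:3])
a=np.radians(-13.1); e=np.array([np.cos(a),np.sin(a)]); n=np.array([-e[1],e[0]]); b=np.array([556.8,25.5])
for x,y,z in((-88,42,12),(-88,-42,12),(-79,34,60),(-79,-34,60)): print((x,y,z),proj([*(b+x*e+y*n),z],K,T))
E
```

```text
100 [] []
104 [] []
107 [267 268 269] [268 269 371]
112 [267 268 269] [274 281 371]
116 [267 268 269] [273 274 371]
122 [267 268 269] [369 370 371]
127 [267 268 269] [369 370 371]
132 [267 268 269] [270 369 370]
136 [253 254 255] [390 391 392]
142 [253 254 255] [391 392 393]
150 [253 254 255] [390 391 392]
200 [256 257 258] [258 388 389]
240 [239 240 259] [385 386 387]
col [(98, np.int64(52), np.int64(47)), (99, np.int64(52), np.int64(49)), (100, np.int64(52), np.int64(49)), (101, np.int64(53), np.int64(49)), (102, np.int64(53), np.int64(49)), (103, np.int64(64), np.int64(53)), (104, np.int64(93), np.int64(75)), (105, np.int64(126), np.int64(106)), (106, np.int64(152), np.int64(132)), (107, np.int64(167), np.int64(144)), (108, np.int64(177), np.int64(141)), (109, np.int64(182), np.int64(126)), (110, np.int64(183), np.int64(113)), (111, np.int64(180), np.int64(109)), (112, np.int64(164), np.int64(109)), (113, np.int64(143), np.int64(108)), (114, np.int64(126), np.int64(107)), (115, np.int64(119), np.int64(106)), (116, np.int64(114), np.int64(102)), (117, np.int64(116), np.int64(101)),
[... 578 characters left out ...]
p.int64(141)), (134, np.int64(179), np.int64(123)), (135, np.int64(153), np.int64(138)), (136, np.int64(183), np.int64(188)), (137, np.int64(222), np.int64(223)), (138, np.int64(234), np.int64(231)), (139, np.int64(237), np.int64(232)), (140, np.int64(238), np.int64(232)), (141, np.int64(238), np.int64(233))]
(255, 135) [475.87   16.705 146.8  ] [-29.934 -26.723 151.41 ]
(392, 135) [489.377  75.08  146.8  ] [ 29.984 -26.713 151.35 ]
(269, 105) [462.342   5.487  12.   ] [-43.776 -73.262 278.384]
(371, 105) [480.839  85.4    12.   ] [ 38.249 -73.241 278.303]
(-88, 42, 12) [[372.11  104.436]]
(-88, -42, 12) [[267.605 104.309]]
(-79, 34, 60) [[369.306 119.169]]
(-79, -34, 60) [[268.897 119.044]]
```

```bash
python3 -m creep '[[[0,0,0.1],[-0.0018,-0.003,0.006],-1],[[0,0,0],[0,0,0.012],-1],[[0,0,0],[0,0,0.012],-1],[[0,0,0],[0,0,0.012],-1],[[0,0,0],[0,0,0.008],-1]]' && python3 -m creep '[[[0,0,0],[0,0,0],-1],[[0,0,0],[0,0,0],-1],[[0,0,0],[0,0,0],-1],[[0,0,0],[0,0,0],-1],[[0,0,0],[0,0,0],-1]]'; python3 - <<'E'
from h import *
goto([541.2,29.1,73.9],76.9)
E
```

```text
time_s: 11.02
tool_pos: [540.7, 28.1, 97.4]
orientation: [0.115, 0.993, 0.0, -0.001]
wrist_force: [-0.5, -1.1, -4.2]
gripper_width: 59.5
gripper_force: 50.0
time_s: 11.65
tool_pos: [541.4, 28.1, 98.9]
orientation: [0.115, 0.993, 0.0, 0.0]
wrist_force: [0.2, -0.1, -4.0]
gripper_width: 59.4
gripper_force: 50.0
shift [0.    0.001 0.025] turn [ 0.009  0.02  -0.068]
shift [0.    0.001 0.025] turn [  0.032  -0.014 179.932]
q [-0.076  0.438  1.78   0.     0.924 -1.417] pos [541.376  28.136  98.893] yaw y 76.83219327426491
```

```bash
python3 -m creep '[[[0,0,0],[0,0.0009,0.003],-1],[[0,0,0],[0,0,0.003],-1],[[0,0,0],[0,0,0.003],-1],[[0,0,0],[0,0,0.003],-1],[[0,0,0],[0,0,0.002],-1]]'; python3 - <<'E'
from h import *
goto([541.2,29.1,73.9],76.9)
E
```

```text
time_s: 12.28
tool_pos: [541.4, 29.0, 84.4]
orientation: [0.115, 0.993, 0.0, -0.0]
wrist_force: [-1.2, 0.2, -4.0]
gripper_width: 59.4
gripper_force: 50.0
shift [0.   0.   0.01] turn [ 0.003 -0.019 -0.069]
shift [0.   0.   0.01] turn [ -0.03   -0.004 179.931]
q [-0.074  0.459  1.79   0.     0.892 -1.415] pos [541.376  29.02   84.375] yaw y 76.83119757349256
```

```bash
python3 -m creep '[[[0,0,0],[0,0,0.003],-1],[[0,0,0],[0,0,0.003],-1],[[0,0,0],[0,0,0.002],-1],[[0,0,0],[0,0,0.0015],-1],[[0,0,0],[0,0,0],-1]]'; python3 -m creep '[[[0,0,0],[0,0,0.0005],-1],[[0,0,0],[0,0,0.0005],-1],[[0,0,0],[0,0,0.0005],-1],[[0,0,0],[0,0,0],-1],[[0,0,0],[0,0,0],-1]]'
```

```text
time_s: 12.9
tool_pos: [541.4, 29.0, 75.1]
orientation: [0.115, 0.993, 0.0, -0.0]
wrist_force: [0.1, -0.2, -4.0]
gripper_width: 59.3
gripper_force: 50.0
time_s: 13.52
tool_pos: [541.5, 29.0, 73.9]
orientation: [0.115, 0.993, 0.0, 0.0]
wrist_force: [-1.0, -0.7, 0.8]
gripper_width: 59.3
gripper_force: 50.0
```

```bash
python3 -m creep '[[[0,0,0],[0,0,0.0005],-1],[[0,0,0],[0,0,0],-1],[[0,0,0],[0,0,0],0.7],[[0,0,0],[0,0,0],0.7],[[0,0,0],[0,0,0],0.7]]'&& python3 -m creep '[[[0,0,0],[0,0,-0.012],0.7],[[0,0,0],[0,0,-0.03],0.7],[[0,0,0],[0,0,-0.045],0.7],[[0,0,0],[0,0,-0.045],0.7],[[0,0,0],[0,0,-0.03],0.7]]'; python3 - <<'E'
from h import *
d=np.load('w1.npz'); im,K,T=d['im'],d['K'],d['T']
im2,K2,T2=grab('wrist'); np.savez('w6.npz',im=im2,K=K2,T=T2)
A=cv2.resize(im[95:155,325:385],(400,400),interpolation=cv2.INTER_CUBIC)
B=cv2.resize(im2[0:400:,160:480],(320,400))
cv2.imwrite('pics/c6.png',np.hstack([A,B])[:,:,::-1])
n=cast((355,126),24,K,T)[0]; v=cast((353,162),28,K,T)[0]; o=cast((348,60),12,K,T)[0]; print('nut',n,'vial',v,'dish',o)
E
```

```text
time_s: 14.15
tool_pos: [541.7, 29.0, 73.1]
orientation: [0.115, 0.993, 0.0, 0.0]
wrist_force: [0.1, -0.5, -0.3]
gripper_width: 74.5
gripper_force: 0.0
time_s: 14.78
tool_pos: [542.2, 29.0, 238.3]
orientation: [0.115, 0.993, 0.0, 0.002]
wrist_force: [0.3, -0.3, -0.1]
gripper_width: 74.8
gripper_force: 0.0
nut [ 532.628 -255.146   24.   ] vial [ 496.876 -271.155   28.   ] dish [ 590.555 -217.163   12.   ]
```

View pics/c6.png

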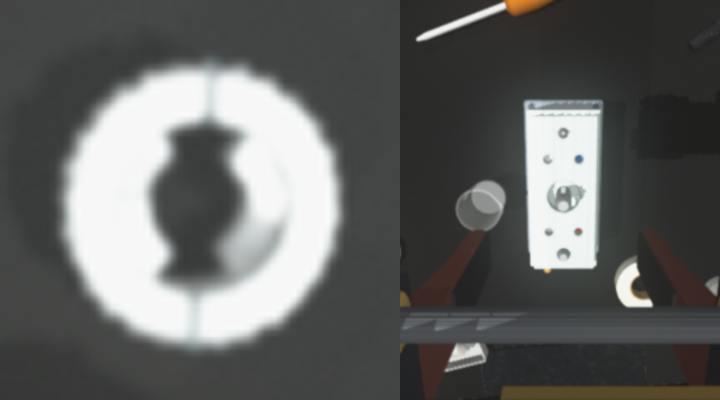

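The right half shows the plate seated, with pins and post through their holes. The left half shows the nut centre at zoom (202,205) with its marks at (211,88) and (194,318), so the slot axis points at the vial and dish. Next I'll go to a nut view at yaw ~112°, which leaves room for the clockwise turn.

```bash
python3 - <<'E'
from h import *
d=np.load('w1.npz'); K,T=d['K'],d['T']
f=lambda x,y:((x+.5)/6.667-.5+325,(y+.5)/6.667-.5+95)
a,b,c=[cast(f(*p),24,K,T)[0] for p in((211,88),(194,318),(202,205))]
print(c,np.degrees(np.arctan2(*(a-b)[1::-1])))
goto([588,-232,200],112.3)
E
```

```text
[ 533.209 -254.681   24.   ] 23.586358497928718
shift [-0.102 -0.244  0.042] turn [ -0.068   0.49  -35.463]
shift [-0.102 -0.244  0.042] turn [  0.638   0.088 144.536]
q [-0.074  0.268  1.625  0.     1.24  -1.415] pos [544.151  28.89  241.717] yaw y 76.83747699117102
```

```bash
python3 -m creep '[[[0,0,0],[-0.0204,-0.0488,0],0.7],[[0,0,0],[-0.0204,-0.0488,0.01],0.7],[[0,0,0],[-0.0204,-0.0488,0.01],0.7],[[0,0,0],[-0.0204,-0.0488,0.01],0.7],[[0,0,0],[-0.0204,-0.0488,0.01],0.7]]' && python3 -m creep '[[[0,0,-9],[0,0,0],0.7],[[0,0,-9],[0,0,0],0.7],[[0,0,-9],[0,0,0],0.7],[[0,0,-9],[0,0,0],0.7],[[0,0,0],[0,0,0],0.7]]'; python3 - <<'E'
from h import *
im,K,T=grab('wrist'); np.savez('w7.npz',im=im,K=K,T=T)
goto([588,-232,200],113.3)
p=proj([533.2,-254.7,24],K,T)[0]; print(p)
g=im.min(2); u,v=p.astype(int); m=np.zeros_like(g); m[v-40:v+40,u-40:u+40]=g[v-40:v+40,u-40:u+40]>120
cs,_=cv2.findContours(m,cv2.RETR_EXTERNAL,cv2.CHAIN_APPROX_NONE)
for q in cs:
    if cv2.contourArea(q)>300:
        e=cv2.fitEllipse(q); P=cast(q.reshape(-1,2),24,K,T); print(e, cast(e[0],24,K,T), cv2.minEnclosingCircle(P[:,:2].astype(np.float32)))
x0,y0=u-40,v-40; print(x0,y0)
cv2.imwrite('pics/c7.png',cv2.resize(im[y0:y0+80,x0:x0+80,::-1],(560,560),interpolation=cv2.INTER_CUBIC))
E
```

```text
time_s: 15.45
tool_pos: [585.2, -233.5, 195.0]
orientation: [0.115, 0.993, 0.0, 0.0]
wrist_force: [0.3, 0.2, -0.3]
gripper_width: 74.9
gripper_force: 0.0
time_s: 16.08
tool_pos: [585.1, -231.8, 195.2]
orientation: [-0.197, 0.98, 0.0, -0.0]
wrist_force: [0.9, -0.4, -1.0]
gripper_width: 75.1
gripper_force: 0.0
shift [-0.003 -0.001 -0.005] turn [ 0.012 -0.005 -0.658]
shift [-0.003 -0.001 -0.005] turn [ -0.009  -0.018 179.342]
q [-0.487  0.435  1.489  0.     1.218 -2.453] pos [ 585.053 -231.785  195.155] yaw y 112.64217904324623
[321.691 118.889]
((321.4871520996094, 117.80987548828125), (49.40922927856445, 50.79749298095703), 179.6985626220703) [[ 532.387 -255.241   24.   ]] ((532.6096801757812, -255.11492919921875), 23.258834838867188)
281 78
```

View pics/c7.png

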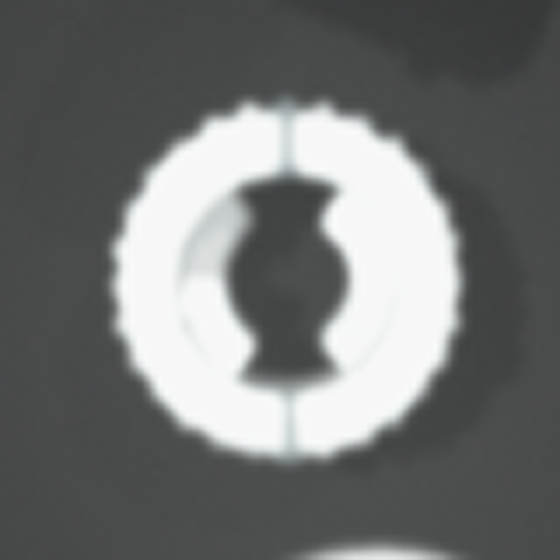

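The nut's marks at (287,135) and (290,425) give a slot axis of about 23.2°, and its centre is near (532.8,-255.0). I'll approach and grip.

```bash
python3 - <<'E'
from h import *
goto([532.8,-255,80],113.2)
E
```

```text
shift [ 0.057 -0.001  0.115] turn [ 0.012 -0.005 -0.558]
shift [ 0.057 -0.001  0.115] turn [ -0.009  -0.018 179.442]
q [-0.487  0.435  1.489  0.     1.218 -2.453] pos [ 585.053 -231.785  195.155] yaw y 112.64217904324623
```

```bash
python3 -m creep '[[[0,0,-0.6],[0.019,-0.001,0.03],0.7],[[0,0,0],[0.019,0,0.035],0.7],[[0,0,0],[0.019,0,0.035],0.7],[[0,0,0],[0,0,0.015],0.7],[[0,0,0],[0,0,0],0.7]]' && python3 -m creep '[[[0,0,0],[0,0,0],0.7],[[0,0,0],[0,0,0],0.7],[[0,0,0],[0,0,0],0.7],[[0,0,0],[0,0,0],0.7],[[0,0,0],[0,0,0],0.7]]'; python3 - <<'E'
from h import *
goto([532.8,-255,15],113.2)
E
```

```text
time_s: 16.75
tool_pos: [533.5, -254.9, 79.7]
orientation: [-0.202, 0.979, 0.001, -0.0]
wrist_force: [0.4, -0.3, -0.3]
gripper_width: 74.2
gripper_force: 0.0
time_s: 17.38
tool_pos: [533.3, -255.2, 80.3]
orientation: [-0.203, 0.979, -0.0, 0.0]
wrist_force: [-0.6, -0.1, -0.5]
gripper_width: 74.7
gripper_force: 0.0
shift [0.    0.    0.065] turn [-0.003  0.007  0.231]
shift [0.    0.    0.065] turn [  -0.011   -0.005 -179.769]
q [-0.563  0.519  1.683  0.     0.94  -2.543] pos [ 533.255 -255.192   80.28 ] yaw y 113.43125583171327
```

```bash
python3 -m creep '[[[0,0,0],[0.0003,0,0.016],0.7],[[0,0,0],[0,0,0.016],0.7],[[0,0,0],[0,0,0.016],0.7],[[0,0,0],[0,0,0.014],0.7],[[0,0,0],[0,0,0.003],0.7]]' 40 && python3 -m creep '[[[0,0,0],[0,0,0],0.7],[[0,0,0],[0,0,0],0.7],[[0,0,0],[0,0,0],-1],[[0,0,0],[0,0,0],-1],[[0,0,0],[0,0,0],-1]]' 40 && python3 -m creep '[[[0,0,0],[0,0,0],-1],[[0,0,0],[0,0,0],-1],[[0,0,0],[0,0,0],-1],[[0,0,0],[0,0,0],-1],[[0,0,0],[0,0,0],-1]]'
```

```text
time_s: 18.0
tool_pos: [532.1, -254.8, 13.5]
orientation: [-0.203, 0.979, 0.001, -0.001]
wrist_force: [0.8, 0.6, 0.2]
gripper_width: 75.1
gripper_force: 0.0
time_s: 18.62
tool_pos: [533.0, -255.4, 15.3]
orientation: [-0.203, 0.979, -0.0, 0.0]
wrist_force: [-0.1, -0.1, -0.1]
gripper_width: 48.3
gripper_force: 0.0
time_s: 19.25
tool_pos: [533.0, -255.3, 15.3]
orientation: [-0.203, 0.979, 0.0, 0.0]
wrist_force: [-0.3, 0.5, 4.0]
gripper_width: 43.5
gripper_force: 40.0
```

```bash
python3 -m creep '[[[0,0,0],[0,0,-0.015],-1],[[0,0,0],[0,0,-0.035],-1],[[0,0,0],[0,0,-0.04],-1],[[0,0,0],[0,0,-0.035],-1],[[0,0,0],[0,0,-0.015],-1]]' && python3 -m creep '[[[0,0,9],[0,0,0],-1],[[0,0,9],[0,0,0],-1],[[0,0,9],[0,0,0],-1],[[0,0,9.3],[0,0,0],-1],[[0,0,0],[0,0,0],-1]]'; python3 - <<'E'
from h import *
goto([556.8,25.5,155],77.1)
E
```

```text
time_s: 19.88
tool_pos: [533.9, -256.0, 157.8]
orientation: [-0.203, 0.979, -0.001, 0.001]
wrist_force: [0.5, 0.3, -1.2]
gripper_width: 43.5
gripper_force: 40.0
time_s: 20.5
tool_pos: [532.4, -255.0, 154.5]
orientation: [0.111, 0.994, 0.0, -0.001]
wrist_force: [-0.2, 0.6, -1.6]
gripper_width: 43.4
gripper_force: 40.0
shift [ 0.038  0.279 -0.   ] turn [ 0.031 -0.083  0.116]
shift [ 0.038  0.279 -0.   ] turn [   0.131    0.049 -179.884]
q [-0.564  0.426  1.62   0.     1.097 -1.911] pos [ 532.384 -255.029  154.467] yaw y 77.21640209248504
```

```bash
python3 -m creep '[[[0,0,0],[0.006,0.044,0],-1],[[0,0,0],[0.008,0.06,0],-1],[[0,0,0],[0.008,0.06,0],-1],[[0,0,0],[0.008,0.06,0],-1],[[0,0,0],[0.008,0.055,0],-1]]' && python3 -m creep '[[[0,0,0],[0,0,0],-1],[[0,0,0],[0,0,0],-1],[[0,0,0],[0,0,0],-1],[[0,0,0],[0,0,0],-1],[[0,0,0],[0,0,0],-1]]'; python3 - <<'E'
from h import *
im,K,T=grab('wrist'); np.savez('w8.npz',im=im,K=K,T=T); 
goto([556.8,25.5,155],77.1)
cv2.imwrite('pics/w8.png',cv2.resize(im[120:400,200:450,::-1],None,fx=2.1,fy=2.1,interpolation=cv2.INTER_CUBIC))
E
```

```text
time_s: 21.12
tool_pos: [557.8, 27.1, 154.9]
orientation: [0.11, 0.994, 0.0, -0.0]
wrist_force: [0.4, -0.4, -0.8]
gripper_width: 43.1
gripper_force: 40.0
time_s: 21.75
tool_pos: [558.0, 24.2, 155.2]
orientation: [0.113, 0.994, 0.0, -0.0]
wrist_force: [0.2, 0.4, -1.3]
gripper_width: 43.8
gripper_force: 40.0
shift [0.001 0.001 0.   ] turn [ 0.004 -0.003 -0.022]
shift [0.001 0.001 0.   ] turn [ -0.005  -0.007 179.978]
q [-0.08   0.384  1.691  0.     1.067 -1.425] pos [558.037  24.426 155.186] yaw y 77.07789036320929
```

View pics/w8.png

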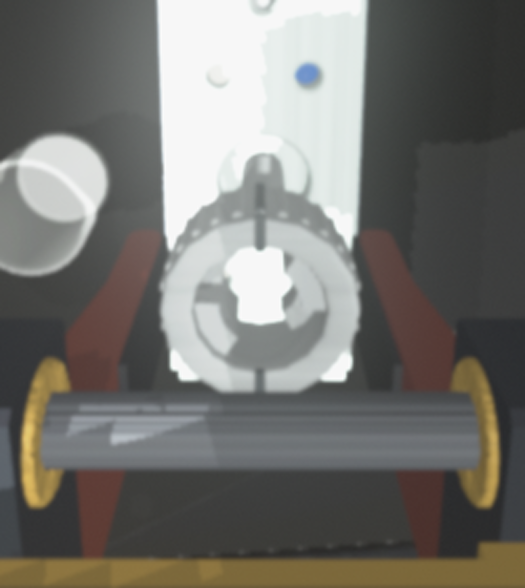

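The nut is held level with its marks vertical in the image, i.e. along the block's x axis, and the post is visible behind it. The nut's top face centre is at (260,305) in the crop, which I'll check before lowering.

```bash
python3 - <<'E'
from h import *
d=np.load('w8.npz'); K,T=d['K'],d['T']
f=lambda x,y:((x+.5)/2.1-.5+200,(y+.5)/2.1-.5+120)
for p in((260,305),(260,216),(260,393),(161,305),(359,305)): print(p,cast(f(*p),163.9,K,T)[0])
goto([556.8,25.5,114],77.1)
E
```

```text
(260, 305) [556.278  25.069 163.9  ]
(260, 216) [536.461  29.631 163.9  ]
(260, 393) [577.336  20.221 163.9  ]
(161, 305) [551.503   4.289 163.9  ]
(359, 305) [561.05   45.843 163.9  ]
shift [0.001 0.001 0.041] turn [ 0.004 -0.003 -0.022]
shift [0.001 0.001 0.041] turn [ -0.005  -0.007 179.978]
q [-0.08   0.384  1.691  0.     1.067 -1.425] pos [558.037  24.426 155.186] yaw y 77.07789036320929
```

```bash
python3 -m creep '[[[0,0,0],[0.0005,0.0006,0.01],-1],[[0,0,0],[0,0,0.012],-1],[[0,0,0],[0,0,0.01],-1],[[0,0,0],[0,0,0.002],-1],[[0,0,0],[0,0,0],-1]]' && python3 -m creep '[[[0,0,0],[0,0,0.002],-1],[[0,0,0],[0,0,0.002],-1],[[0,0,0],[0,0,0.002],-1],[[0,0,0],[0,0,0.002],-1],[[0,0,0],[0,0,0.002],-1]]'; python3 - <<'E'
from h import *
goto([557,25.2,87.3],77.1)
E
```

```text
time_s: 22.42
tool_pos: [557.6, 25.9, 120.9]
orientation: [0.112, 0.994, 0.0, -0.0]
wrist_force: [0.4, -0.8, -0.3]
gripper_width: 43.4
gripper_force: 40.0
time_s: 23.05
tool_pos: [557.7, 25.8, 111.1]
orientation: [0.112, 0.994, 0.0, -0.0]
wrist_force: [-0.8, 0.6, -1.2]
gripper_width: 43.4
gripper_force: 40.0
shift [ 0.001 -0.001  0.024] turn [ 0.004 -0.001  0.03 ]
shift [ 0.001 -0.001  0.024] turn [   0.002    0.007 -179.97 ]
q [-0.078  0.44   1.733  0.     0.969 -1.424] pos [557.692  25.794 111.053] yaw y 77.13013619805673
```

```bash
python3 -m creep '[[[0,0,0],[0,0,0.0025],-1],[[0,0,0],[0,0,0.0025],-1],[[0,0,0],[0,0,0.0025],-1],[[0,0,0],[0,0,0.0025],-1],[[0,0,0],[0,0,0.001],-1]]' && python3 -m creep '[[[0,0,0],[0,0,0.002],-1],[[0,0,0],[0,0,0.002],-1],[[0,0,0],[0,0,0.002],-1],[[0,0,0],[0,0,0],-1],[[0,0,0],[0,0,0],-1]]'
```

```text
time_s: 23.68
tool_pos: [557.5, 25.8, 99.9]
orientation: [0.112, 0.994, 0.0, -0.0]
wrist_force: [0.2, -0.0, -0.1]
gripper_width: 43.7
gripper_force: 40.0
time_s: 24.3
tool_pos: [557.7, 25.8, 94.2]
orientation: [0.112, 0.994, 0.0, 0.0]
wrist_force: [-0.1, -0.3, -1.2]
gripper_width: 43.7
gripper_force: 40.0
```

```bash
python3 -m creep '[[[0,0,0],[0,0,0.002],-1],[[0,0,0],[0,0,0.002],-1],[[0,0,0],[0,0,0.0015],-1],[[0,0,0],[0,0,0.0005],-1],[[0,0,0],[0,0,0],-1]]' && python3 -m creep '[[[0,0,0],[0,0,0.0005],-1],[[0,0,0],[0,0,0.0005],-1],[[0,0,0],[0,0,0.0003],-1],[[0,0,0],[0,0,0],-1],[[0,0,0],[0,0,0],-1]]'
```

```text
time_s: 24.92
tool_pos: [557.7, 25.8, 88.1]
orientation: [0.112, 0.994, 0.0, -0.0]
wrist_force: [0.3, -0.3, -0.5]
gripper_width: 43.4
gripper_force: 40.0
time_s: 25.55
tool_pos: [557.7, 25.8, 87.2]
orientation: [0.112, 0.994, 0.0, 0.0]
wrist_force: [-1.5, 0.5, 5.8]
gripper_width: 43.4
gripper_force: 40.0
```

Seated, with contact at 72 mm. Now I'll turn it clockwise.

```bash
python3 -m creep '[[[0,0,8],[0,0,0],-1],[[0,0,8],[0,0,0],-1],[[0,0,8],[0,0,0],-1],[[0,0,8],[0,0,0],-1],[[0,0,8],[0,0,0],-1]]' 60; python3 - <<'E'
from h import *
s=monitor.read_state(); print(s['moment'],s['wrist_force']); goto([557,25.2,87.3],77.1)
E
```

```text
time_s: 26.18
tool_pos: [558.5, 25.6, 87.3]
orientation: [0.447, 0.894, 0.0, 0.001]
wrist_force: [0.1, -0.7, 3.5]
gripper_width: 43.3
gripper_force: 60.0
[-0.173 -0.083  0.043] [ 0.118 -0.684  3.534]
shift [ 0.001 -0.001 -0.   ] turn [  0.037   0.09  -40.221]
shift [ 0.001 -0.001 -0.   ] turn [  0.115  -0.047 139.779]
q [-0.078  0.473  1.752 -0.     0.915 -0.721] pos [558.505  25.601  87.259] yaw y 36.87942543595221
```

```bash
python3 -m creep '[[[0,0,6],[0,0,0],-1],[[0,0,6],[0,0,0],-1],[[0,0,6],[0,0,0],-1],[[0,0,5],[0,0,0],-1],[[0,0,4],[0,0,0],-1]]'; python3 - <<'E'
from h import *
s=monitor.read_state(); print(s['moment'],s['wrist_force']); goto([557,25.2,87.3],77.1)
E
python3 -m creep '[[[0,0,2],[0,0,0],-1],[[0,0,2],[0,0,0],-1],[[0,0,2],[0,0,0],-1],[[0,0,2],[0,0,0],-1],[[0,0,0],[0,0,0],-1]]'; python3 - <<'E'
from h import *
s=monitor.read_state(); print(s['moment'],s['wrist_force']); goto([557,25.2,87.3],77.1)
E
```

```text
time_s: 26.8
tool_pos: [558.5, 25.3, 87.3]
orientation: [0.643, 0.766, 0.0, 0.001]
wrist_force: [-0.1, -1.9, 3.3]
gripper_width: 43.4
gripper_force: 60.0
[-0.321  0.015  0.222] [-0.141 -1.919  3.267]
shift [ 0.    -0.001 -0.   ] turn [  0.033   0.097 -67.073]
shift [ 0.    -0.001 -0.   ] turn [  0.109  -0.037 112.927]
q [-0.078  0.473  1.752 -0.001  0.915 -0.252] pos [558.456  25.345  87.265] yaw y 10.02685771032783
time_s: 27.42
tool_pos: [558.4, 25.4, 87.3]
orientation: [0.694, 0.72, 0.0, 0.001]
wrist_force: [0.6, -3.8, 5.7]
gripper_width: 43.2
gripper_force: 60.0
[-0.581 -0.171  0.097] [ 0.639 -3.782  5.738]
shift [-0.    -0.001 -0.   ] turn [  0.043   0.088 -75.003]
shift [-0.    -0.001 -0.   ] turn [  0.094  -0.046 104.997]
q [-0.078  0.473  1.752 -0.001  0.915 -0.114] pos [558.426  25.371  87.251] yaw y 2.096978391944018
```

```bash
python3 -m creep '[[[0,0,2],[0,0,0],-1],[[0,0,2],[0,0,0],-1],[[0,0,2],[0,0,0],-1],[[0,0,0],[0,0,0],-1],[[0,0,0],[0,0,0],-1]]'; python3 - <<'E'
from h import *
s=monitor.read_state(); print(s['moment'],s['wrist_force']); goto([557,25.2,87.3],77.1)
im,K,T=grab('wrist'); cv2.imwrite('pics/w9.png',cv2.resize(im[120:400,200:450,::-1],None,fx=2.1,fy=2.1,interpolation=cv2.INTER_CUBIC))
E
```

```text
time_s: 28.05
tool_pos: [558.5, 25.2, 87.3]
orientation: [0.73, 0.683, 0.0, 0.001]
wrist_force: [0.9, -3.2, 4.7]
gripper_width: 43.4
gripper_force: 60.0
[-0.652 -0.094  0.467] [ 0.924 -3.175  4.682]
shift [-0.    -0.001 -0.   ] turn [  0.036   0.111 -80.936]
shift [-0.    -0.001 -0.   ] turn [ 0.116 -0.038 99.064]
q [-0.078  0.473  1.752 -0.001  0.915 -0.01 ] pos [558.483  25.188  87.263] yaw y -3.8361811717013086
```

I've viewed 12 pictures, more than the 10 allowed, so I'll view no more. From here I'll check by numbers only.

```bash
python3 -m creep '[[[0,0,2],[0,0,0],-1],[[0,0,2],[0,0,0],-1],[[0,0,2],[0,0,0],-1],[[0,0,0],[0,0,0],-1],[[0,0,0],[0,0,0],-1]]'; python3 - <<'E'
from h import *
s=monitor.read_state(); print(s['moment'],s['wrist_force']); goto([557,25.2,87.3],77.1)
im,K,T=grab('wrist'); g=cv2.cvtColor(im,cv2.COLOR_RGB2GRAY).astype(np.uint8)
# unwrap the nut's top face (z=96) about the post; dark rim marks -> nut angle
c=np.array([557.2,25.3]); th=np.arange(0,360,1.)
for r in(16,18,20):
    P=np.array([[c[0]+r*np.cos(np.radians(t)),c[1]+r*np.sin(np.radians(t)),96] for t in th])
    u=proj(P,K,T).astype(np.float32); v=cv2.remap(g,u[None,:,0],u[None,:,1],cv2.INTER_LINEAR)[0].astype(float)
    k=np.r_[v[-15:],v,v[:15]]; d=v-np.array([np.median(k[i:i+31]) for i in range(360)])
    i=np.argsort(d)[:14]; print(r,sorted(zip(th[i].astype(int),d[i].astype(int))))
E
```

```text
time_s: 28.72
tool_pos: [558.5, 24.9, 87.3]
orientation: [0.765, 0.645, -0.0, 0.001]
wrist_force: [0.1, -4.6, 3.9]
gripper_width: 43.2
gripper_force: 60.0
[-0.82  -0.072  1.064] [ 0.097 -4.613  3.864]
shift [ 0.    -0.001 -0.   ] turn [  0.01    0.153 -86.843]
shift [ 0.    -0.001 -0.   ] turn [ 0.155 -0.01  93.157]
q [-0.078  0.473  1.752 -0.002  0.915  0.094] pos [558.452  24.876  87.267] yaw y -9.74257856678525
16 [(np.int64(76), np.int64(-40)), (np.int64(77), np.int64(-43)), (np.int64(78), np.int64(-45)), (np.int64(79), np.int64(-46)), (np.int64(80), np.int64(-41)), (np.int64(81), np.int64(-33)), (np.int64(261), np.int64(-54)), (np.int64(262), np.int64(-75)), (np.int64(263), np.int64(-94)), (np.int64(264), np.int64(-96)), (np.int64(265), np.int64(-94)), (np.int64(266), np.int64(-87)), (np.int64(267), np.int64(-72)), (np.int64(268), np.int64(-52))]
18 [(np.int64(76), np.int64(-40)), (np.int64(77), np.int64(-46)), (np.int64(78), np.int64(-49)), (np.int64(79), np.int64(-49)), (np.int64(80), np.int64(-43)), (np.int64(81), np.int64(-34)), (np.int64(261), np.int64(-51)), (np.int64(262), np.int64(-72)), (np.int64(263), np.int64(-87)), (np.int64(264), np.int64(-91)), (np.int64(265), np.int64(-88)), (np.int64(266), np.int64(-79)), (np.int64(267), np.int64(-58)), (np.int64(268), np.int64(-34))]
20 [(np.int64(77), np.int64(-31)), (np.int64(78), np.int64(-45)), (np.int64(79), np.int64(-47)), (np.int64(80), np.int64(-44)), (np.int64(81), np.int64(-35)), (np.int64(82), np.int64(-23)), (np.int64(260), np.int64(-18)), (np.int64(261), np.int64(-25)), (np.int64(262), np.int64(-30)), (np.int64(263), np.int64(-33)), (np.int64(264), np.int64(-34)), (np.int64(265), np.int64(-31)), (np.int64(266), np.int64(-25)), (np.int64(267), np.int64(-15))]
```

```bash
cat > nut.py <<'E'
from h import *
s=monitor.read_state(); print(s['moment'],s['wrist_force']); T0=tool(); print('yaw',np.degrees(np.arctan2(T0[1,1],T0[0,1])))
im,K,T=grab('wrist'); g=cv2.cvtColor(im,cv2.COLOR_RGB2GRAY)
c=np.array([557.2,25.3]); th=np.arange(0,360,.5)
for r in(16,18):
    P=np.c_[c[0]+r*np.cos(np.radians(th)),c[1]+r*np.sin(np.radians(th)),0*th+96]
    u=proj(P,K,T).astype(np.float32); v=cv2.remap(g,u[None,:,0],u[None,:,1],cv2.INTER_LINEAR)[0].astype(float)
    k=np.r_[v[-30:],v,v[:30]]; d=np.array([np.median(k[i:i+61]) for i in range(720)])-v
    for lo,hi in((50,110),(230,290)):
        m=(th>=lo)&(th<=hi); i=th[m][d[m].argmax()]; w=m&(abs(th-i)<5); print(r,'mark',(th[w]*d[w]).sum()/d[w].sum(),d[w].max())
E
python3 -m creep '[[[0,0,2],[0,0,0],-1],[[0,0,2],[0,0,0],-1],[[0,0,0],[0,0,0],-1],[[0,0,0],[0,0,0],-1],[[0,0,0],[0,0,0],-1]]'; python3 nut.py
```

```text
time_s: 29.4
tool_pos: [558.7, 23.8, 87.3]
orientation: [0.787, 0.617, -0.0, 0.002]
wrist_force: [1.2, -9.0, 5.5]
gripper_width: 43.1
gripper_force: 60.0
[-1.594  0.032  0.358] [ 1.164 -9.05   5.51 ]
yaw -13.813032694989586
16 mark 71.27095375722543 47.0
16 mark 261.13483146067415 68.0
18 mark 72.65820895522388 53.0
18 mark 260.50653846153847 97.0
```

```bash
python3 -m creep '[[[0,0,0],[0,0,0],0.3],[[0,0,0],[0,0,0],0.3],[[0,0,0],[0,0,0],0.3],[[0,0,0],[0,0,0],0.3],[[0,0,0],[0,0,0],0.3]]'; python3 nut.py
```

```text
time_s: 30.08
tool_pos: [557.5, 26.0, 86.8]
orientation: [0.787, 0.617, -0.0, -0.0]
wrist_force: [0.4, 0.7, 0.5]
gripper_width: 56.7
gripper_force: 0.0
[-0.041 -0.075  0.045] [0.354 0.728 0.494]
yaw -13.86628636507327
16 mark 71.38012139605463 46.0
16 mark 261.7812142038946 67.0
18 mark 72.01758409785933 49.0
18 mark 261.01275510204084 71.0
```

```bash
python3 -m creep '[[[0,0,0],[-0.0006,-0.0005,0],0.3],[[0,0,0],[0,0,0],-1],[[0,0,0],[0,0,0],-1],[[0,0,0],[0,0,0],-1],[[0,0,0],[0,0,0],-1]]' 50; python3 nut.py; python3 -m creep '[[[0,0,1.5],[0,0,0],-1],[[0,0,1.5],[0,0,0],-1],[[0,0,0],[0,0,0],-1],[[0,0,0],[0,0,0],-1],[[0,0,0],[0,0,0],-1]]'; python3 nut.py
```

```text
time_s: 30.75
tool_pos: [558.9, 24.9, 87.1]
orientation: [0.787, 0.617, 0.001, 0.001]
wrist_force: [4.0, -1.2, -4.3]
gripper_width: 43.5
gripper_force: 50.0
[-0.249 -0.736  0.067] [ 4.034 -1.221 -4.328]
yaw -13.869304302155818
16 mark 71.92878787878787 48.0
16 mark 261.8519362186788 69.0
18 mark 72.18896321070234 48.0
18 mark 261.3467479674797 95.0
time_s: 31.42
tool_pos: [558.9, 24.8, 87.1]
orientation: [0.802, 0.597, 0.001, 0.001]
wrist_force: [5.3, -1.8, -3.6]
gripper_width: 43.2
gripper_force: 50.0
[-0.288 -0.674  0.954] [ 5.342 -1.783 -3.616]
yaw -16.731598598300916
16 mark 70.31002824858757 49.0
16 mark 259.5969802555168 66.0
18 mark 71.90493601462524 52.0
18 mark 258.91789883268484 95.0
```

```bash
python3 -m creep '[[[0,0,0],[0,0,0],0.3],[[0,0,0],[0,0,0],0.3],[[0,0,0],[0,0,0],0.3],[[0,0,0],[0,0,0],0.3],[[0,0,0],[0,0,-0.005],0.3]]'; python3 -m creep '[[[0,0,0],[0,0,-0.015],0.3],[[0,0,0],[0,0,-0.03],0.3],[[0,0,0],[0,0,-0.03],0.3],[[0,0,0],[0,0,-0.03],0.3],[[0,0,0],[0,0,-0.02],0.3]]'; python3 -m creep '[[[0,0,0],[0,0,0],0.3],[[0,0,0],[0,0,0],0.3],[[0,0,0],[0,0,0],0.3],[[0,0,0],[0,0,0],0.3],[[0,0,0],[0,0,0],0.3]]'; python3 nut.py; python3 - <<'E'
from h import *
im,K,T=grab('top'); d0=cv2.imread('pics/top0.png')[:,:,::-1]
m=(cv2.absdiff(im,np.ascontiguousarray(d0)).max(2)>60).astype(np.uint8); m[250:]=0
n,_,st,c=cv2.connectedComponentsWithStats(m)
print([(st[i].tolist(),c[i].round()) for i in range(1,n) if st[i,4]>12])
E
```

```text
time_s: 32.1
tool_pos: [556.6, 25.4, 91.7]
orientation: [0.803, 0.596, -0.0, -0.0]
wrist_force: [0.1, 0.4, 0.5]
gripper_width: 57.1
gripper_force: 0.0
time_s: 32.72
tool_pos: [557.7, 25.3, 219.7]
orientation: [0.803, 0.596, 0.001, 0.001]
wrist_force: [0.0, -1.3, 0.2]
gripper_width: 57.3
gripper_force: 0.0
time_s: 33.35
tool_pos: [556.8, 25.4, 216.4]
orientation: [0.803, 0.596, -0.0, -0.0]
wrist_force: [0.0, -0.3, 0.5]
gripper_width: 57.4
gripper_force: 0.0
[-0.012 -0.089  0.032] [ 0.019 -0.257  0.475]
yaw -16.87020656972956
16 mark 71.99078812691914 72.0
16 mark 260.92239685658154 40.0
18 mark 72.45203969128997 69.0
18 mark 261.43867457962415 73.0
[([269, 128, 18, 61, 401], array([278., 154.])), ([287, 131, 52, 119, 2579], array([316., 184.])), ([239, 183, 6, 7, 33], array([242., 186.])), ([221, 186, 50, 35, 819], array([245., 203.])), ([395, 188, 14, 14, 112], array([402., 194.])), ([260, 225, 10, 23, 126], array([264., 238.])), ([272, 231, 11, 7, 30], array([278., 233.]))]
```

Something changed at vial_a's cap, so I'll check whether the vial or the marker moved.

```bash
python3 - <<'E'
from h import *
im,K,T=grab('top'); d0=np.ascontiguousarray(cv2.imread('pics/top0.png')[:,:,::-1])
for n,a in(('before',d0),('now',im)):
    h=cv2.cvtColor(a,cv2.COLOR_RGB2HSV); w=h[178:198,230:255]; m=((w[:,:,0]<10)|(w[:,:,0]>170))&(w[:,:,1]>90)&(w[:,:,2]>60)
    v,u=np.where(m); print(n,'cap',u.mean()+230,v.mean()+178,m.sum(),a[178:198,230:255][m].mean(0))
    w=a[215:240,228:270].min(2)>130; v,u=np.where(w); print('marker',u.mean()+228,v.mean()+215,w.sum())
    g=a[195:222,398:420].astype(int).sum(2); print('vb',np.round([ (g*np.arange(22)).sum()/g.sum(), (g*np.arange(27)[:,None]).sum()/g.sum()],2))
E
```

```text
before cap 241.02439024390245 186.65853658536585 41 [206.707 101.659  92.927]
marker 241.30674846625766 223.43558282208588 163
vb [ 9.4  11.12]
now cap 240.87179487179486 186.87179487179486 39 [142.692  70.718  65.154]
marker 245.08928571428572 226.04464285714286 112
vb [10.49 12.91]
```

The vial only darkened by shadow and the marker is where it was. The nut is turned to its stop and the arm is clear, so I'm handing in.

```bash
python3 -c "
from station import order
print(order.job_done())"
```

```text
the job is handed in; nothing more can be done
None
```

I handed the job in at about 33 s: the plate seated flush on both pins and the nut turned about 90° clockwise until it resisted (the expected stop was about 75°). vial_a and the marker had not moved, I did not check the other bystanders after the job, and I viewed 12 pictures instead of the 10 allowed.

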